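# Shift a home-built gear selector into the slot with the sensor

### The arm

A 7-joint arm with a two-finger parallel gripper is mounted at the origin on the work surface. World frame = base frame: x ahead of the robot, y to its left, z up, the work surface at z = 0. Lengths are in m, angles in rad, forces in N, time in s.
With the tool pointing down it reaches from about 0.35 to 0.9 m from the base axis. Payload 19.9 kg.
Tool frame: the origin (TCP) lies at the very end of the fingers, on their centre line; the grasp point (between the pads) lies r.grip_point_offset behind it (r.grip_point_offset is the distance from the TCP to the grasp point, in m); z points along the fingers, y is the direction in which the jaws open and shut (so a half turn about z gives the same grasp; the last joint's range is limited). The gripper opens to 85 mm and grips with 20 to 120 N. Pads are 22 mm wide; open, the fingers measure 114 mm over their backs; the gripper's body (76 mm by 85 mm) begins 54 mm behind the grasp point. The pads swing forward as they close: fully open they stand 13 mm farther back than shut.
Start: joints at [1.234, 0.417, -0.01, 1.614, 0.005, 1.111, -0.053], TCP at [0.182, -0.598, 0.231] pointing down, gripper open.
Joint ranges: [-2.81, 2.81], [-0.39, 2.02], [-1.27, 1.25], [0.06, 2.57], [-1.19, 4.33], [0.19, 2], [-2.82, 2.82]. Speed limits (rad/s): [1.89, 1.89, 2.39, 2.39, 3.01, 3.01, 3.01].

### API

Orientations are given as a unit quaternion [x, y, z, w].
In Python, from workcell import r, optics gives the robot as it stands.
- The arm moves only by the tool carry_out, never from a script. Its argument "moves" is a list of rows, each a list of 4 numbers: the shift along the tool's x, y, z in cm, then the turn about the tool's z in degrees. In form: [[x, y, z, yaw], ...]. A call has 1 to 5 rows; each row shifts and turns the pose as measured when the row begins, along the tool's axes as they then stand; what a row does not reach is not made up. A row lasts 1/8 s, in which the tool goes at most 62.5 mm and 10.7 degrees, less where a joint would pass 70% of its speed; a pose out of reach is approached as far as the arm can. A call with a gripper value outside its range is refused whole. "claw" is the closure, from -1 (fully open) to 1 (shut), so that 0 is half open, set as the call begins (left out, the last holds). The fingers move at their own pace and stop on an object; "squeeze" is the grip in N (left out, the last holds). Time passes only in rows, so rows that do not move let the fingers close. It gives the time, the measured TCP pose, the force and the opening at its end, in the units of the state.
- r.sense(): the state, without advancing time (a new reading comes with each control period).
- optics.camera(name): name is "scene" or "top"; returns a dict with "color" (400x640x3 uint8, red, green, blue), "fx", "fy", "cx", "cy" (pixels), "T" (4x4, takes a point from camera to world coordinates). Camera axes: x right, y down, z forward; pixel columns grow to the right and rows downward; lengths in m; the calibration is good to about 2 mm. A picture is of the moment at which its call begins. There is no depth.
- r.hand_in(): hands the job in, once; it reports no verdict.
The state is a dict: "time_s": time; "q": joint angles; "joint_velocities": joint speeds; "joint_torque": joint torques, N m; "eef_pos": TCP position; "orientation": TCP orientation; "wrist_force": force on the tool from outside, world axes, zero at the start; "wrist_torque": the same for the moment, N m; "opening": finger opening in m.
Only numpy, scipy, OpenCV 4.12 (cv2) and the standard library are available. Lean on these libraries where they do the work, as an engineer would, in place of code of your own. Each camera call takes 0.05 s, during which the arm holds its last target. There are 200 camera calls.

### The job

Try out the home-built gear shifter on the desk: with the outside of the closed fingers, push its lever through the H-shaped gate and fully home into the one corner slot that has the upright round sensor standing at its end, and leave it there. Only push the lever; never take it or its knob between the fingers. Leave the jar, tumbler, tape roll and bit case where they are.

Things in the scene. Friction and masses are not known exactly. Their poses are not given: they have to be found in the camera images.
- shifter: Gear shifter fixed to the desk: plywood board 200 x 190 x 12 mm, aluminium case, steel gate plate 150 x 150 x 8 mm on top, its top 122 mm above the desk. Origin: on the desk under the gate's centre. x runs along the slots, away from the robot; y to the left along the cross passage; z up. The whole shifter is turned up to 0.45 rad about z.
- gate_mid (a point): Gate centre at the plate's top, axes as the shifter's. A cross passage along y at x = 0, 16 mm wide, joins three slots along x at y = -28, 0, +28 mm, each 14 mm wide and running from x = -32 to +32 mm. The tongues between the slots have round ends, so a lever pushed sideways while within about 3 mm of the passage's middle (at the gate) is guided in.
- lever_fore (a joint): Lean of the lever along the slots, rad: 0 = upright, in the cross passage; positive leans to the shifter's +x. About +0.27 or -0.27 is fully home in a slot. It starts anywhere along the middle slot. Stiff pivot: it stays where left and takes about 2 to 4 N at the knob to move.
- lever_side (a joint): Lean of the lever along the cross passage, rad: 0 = middle slot, positive leans to the shifter's +y; about +0.28 or -0.28 = at the outer slots (ends of the passage). Equally stiff, no spring.
- knob (a point): Centre of the black ball knob, 40 mm diameter, on a steel stem 10 mm thick that tilts about a pivot on the shifter's z axis, 18 mm above the desk. Knob centre 215 mm from the pivot (233 mm above the desk when upright); it moves about 57 mm along x and 60 mm along y to a corner slot's end. The frame leans with the lever, z along the stem.
- stem_gate (a point): Point on the stem's axis where it passes the gate plate, 100 mm from the pivot. Fully home in a corner slot it lies about 27 mm (along x) from the centre of the piece at that slot's end.
- sensor_mid (a point): Sensor: upright round steel barrel 22 mm thick, black cap, 45 mm tall, on a 26 x 26 mm flange. Point: centre of its underside, on the plate's top, at x = +54 or -54, y = +28 or -28 mm in the shifter's frame. The slot end with the same signs of x and y is the one wanted. The other three corners have a flat cover 26 x 26 x 3 mm, the middle slot's ends nothing.
- jar: Bystander: capped glass jar with a paper label, 70 mm diameter, 85 mm tall, loose. Origin: centre of its underside.
- tumbler: Bystander: amber tumbler, 72 mm diameter, 85 mm tall, loose. Origin: centre of its underside.
- tape: Bystander: roll of tape lying flat, 72 mm diameter, 19 mm high, loose. Origin: centre of its underside.
- bitcase: Bystander: flat screwdriver bit case 70 x 120 x 30 mm, loose. Origin: centre of its underside.

How it is judged:
By the outcome, as a careful person would: the job done as asked, in the order asked, and still so for the second after the job is handed in, with the robot touching nothing.
It also fails if it takes over 53 s, if anything falls off the work surface, if the arm or the gripper's body presses on something with over 40 N, if the wrist force passes 120 N, or if a joint passes its speed limit or range.

## Working session

There is one attempt and no reset: what is moved stays moved. The work goes in short steps, Python scripts to look and compute and a tool call to move; the robot and the scene stay as the last step left them, time stands still between calls to the robot, and variables do not carry over. Pictures are saved under pics/ and viewed, about 8 in all and at most 12, crops included, and the job is handed in when it is done.

Besides the shell and the picture viewer there is one more tool, called after "Emit:" as a command line: name --pt "numbers of a row" for each row, then --argument value for the rest. carry_out: Moves the arm, as the interface text tells. Its arguments: {"type":"object","properties":{"moves":{"type":"array"},"claw":{"type":"number"},"squeeze":{"type":"number"}},"required":["moves"]}

```bash
mkdir -p pics; ls; python3 - <<'E'
from workcell import r, optics
import cv2
s=r.sense();print(s['time_s'],s['eef_pos'],s['orientation'],s['opening'],r.grip_point_offset)
for n in('scene','top'):
    c=optics.camera(n);cv2.imwrite(f'pics/{n}0.png',c['color'][...,::-1]);print(n,c['fx'],c['fy'],c['cx'],c['cy'],c['T'])
E
```

```text
pics
0.0 [ 0.18148993 -0.59769457  0.23067232] [ 9.89155864e-01  1.46868298e-01 -1.31708749e-04 -6.02101484e-04] 0.08565941698749255 0.0187
scene 439.72236391850043 439.72236391850043 324.57066088301013 194.85493349098016 [[ 0.32733888  0.65441256 -0.68161093  1.24820444]
 [ 0.94468466 -0.21100312  0.25109475 -0.19556678]
 [ 0.02049753 -0.72610047 -0.68728303  0.77465152]
 [ 0.          0.          0.          1.        ]]
top 417.9233923452943 417.9233923452943 329.2994182554106 205.19418332892207 [[-0.0243894  -0.98043328  0.19533495  0.41807957]
 [-0.9996662   0.02225262 -0.01312643  0.03640481]
 [ 0.00852287 -0.19558989 -0.98064874  1.21885705]
 [ 0.          0.          0.          1.        ]]
```

View pics/scene0.png

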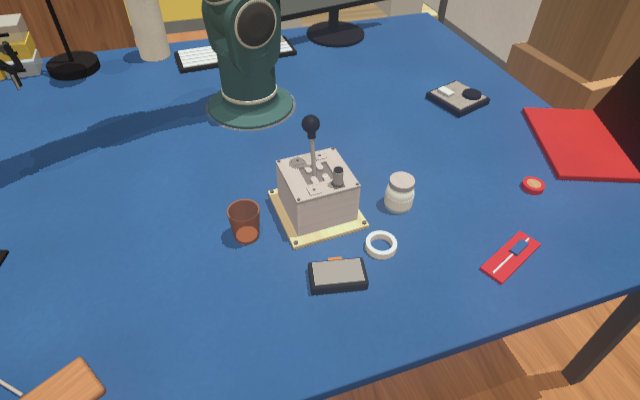

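View pics/top0.png

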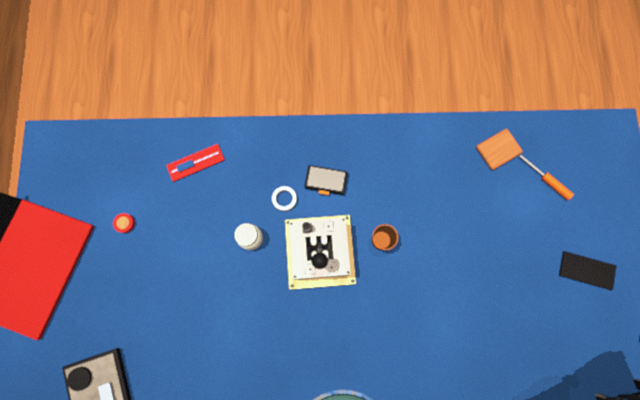

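The top view shows the shifter around (320,252), with the sensor at about (308,227). That is the far-left corner (+x,+y). The knob is at about (319,261), leaning towards the robot. Next I'll measure the board and knob.

```bash
cat > h.py <<'E'
import numpy as np, cv2
from workcell import r, optics
def ray(c,u,v):
    d=c['T'][:3,:3]@np.array([(u-c['cx'])/c['fx'],(v-c['cy'])/c['fy'],1]);return c['T'][:3,3],d/np.linalg.norm(d)
def onz(c,u,v,z):
    o,d=ray(c,u,v);return o+d*(z-o[2])/d[2]
def tri(rs):
    A=sum(np.eye(3)-np.outer(d,d) for o,d in rs);b=sum((np.eye(3)-np.outer(d,d))@o for o,d in rs);p=np.linalg.solve(A,b)
    return p,[np.linalg.norm(np.cross(d,p-o)) for o,d in rs]
def blob(c,mask,box):
    x0,y0,x1,y1=box;m=np.zeros(mask.shape,np.uint8);m[y0:y1,x0:x1]=mask[y0:y1,x0:x1]
    n,l,st,ce=cv2.connectedComponentsWithStats(m);k=1+np.argmax(st[1:,4]);return ce[k],st[k],(l==k).astype(np.uint8)
def crop(c,box,k,name):
    x0,y0,x1,y1=box;cv2.imwrite(name,cv2.resize(c['color'][y0:y1,x0:x1,::-1],None,fx=k,fy=k,interpolation=cv2.INTER_CUBIC))
E
python3 - <<'E'
from h import *
t=optics.camera('top');s=optics.camera('scene')
a=t['color'].astype(int); m=((a[...,0]>a[...,2]-5)&(a.sum(2)>250)).astype(np.uint8)  # not blue
c,st,mm=blob(t,m,(270,205,366,300));print(c,st)
# board: rectify pts at z=.012 onto plane
cn,_=cv2.findContours(mm,0,2);p=max(cn,key=len)[:,0]
P=np.array([onz(t,u,v,.012)[:2] for u,v in p],np.float32);R=cv2.minAreaRect(P);print(R,cv2.boxPoints(R))
for cam,box,n in((t,(300,225,345,275),'top'),(s,(295,105,330,142),'scene')):
    k=(cam['color'].max(2)<50).astype(np.uint8);print(n,blob(cam,k,box)[:2])
crop(t,(275,205,365,295),6,'pics/c1.png')
crop(s,(255,95,375,250),4,'pics/c2.png')
i1=cv2.imread('pics/c1.png');i2=cv2.resize(cv2.imread('pics/c2.png'),None,fx=540/620,fy=540/620)[:, :250+170]
cv2.imwrite('pics/c12.png',cv2.resize(np.hstack([i1,i2]),None,fx=.83,fy=.83))
E
```

```text
[319.78533781 251.95711548] [ 285  215   71   75 4174]
((0.5244677662849426, 0.05139320716261864), (0.2017858922481537, 0.19240228831768036), 3.149198293685913) [[ 0.41844228  0.1419064 ]
 [ 0.4290121  -0.05020534]
 [ 0.6304933  -0.03911998]
 [ 0.6199235   0.15299174]]
top (array([315.86899563, 255.59825328]), array([307, 238,  20,  30, 229], dtype=int32))Traceback (most recent call last):
  File "<stdin>", line 9, in <module>
  File "h.py", line 12, in blob
    n,l,st,ce=cv2.connectedComponentsWithStats(m);k=1+np.argmax(st[1:,4]);return ce[k],st[k],(l==k).astype(np.uint8)
                                                      ~~~~~~~~~^^^^^^^^^^
    return _wrapfunc(a, 'argmax', axis=axis, out=out, **kwds)
    return bound(*args, **kwds)
ValueError: attempt to get argmax of an empty sequence
```

```bash
python3 - <<'E'
from h import *
t=optics.camera('top');s=optics.camera('scene')
for n,cam,b in(('t',t,(300,242,340,275)),('s',s,(298,108,328,140))):
    x0,y0,x1,y1=b;print(n,cam['color'][y0:y1:2,x0:x1:2].max(2))
crop(t,(275,205,365,295),6,'pics/c1.png')
crop(s,(255,95,375,250),4,'pics/c2.png')
i1=cv2.imread('pics/c1.png');i2=cv2.resize(cv2.imread('pics/c2.png'),None,fx=540/620,fy=540/620)
cv2.imwrite('pics/c12.png',cv2.resize(np.hstack([i1,i2]),None,fx=.82,fy=.82))
E
```

```text
t [[245 246 249 110  20 135 252 252 157  39  78 241 251 220  48  53 198 249
  245 246]
 [245 245 250 125  22  77 228 234  98  56  57 101 166  81  58  56 186 248
  245 245]
 [245 244 249 128  34  32  48  54  37  66  67  34  30  40  70  53 172 249
  245 244]
 [245 245 248 143  37  33  30  34  51  94  87  47  31  43  69  56 170 249
  246 245]
 [245 245 248 163  34  32  58 109  73 110 102 105 185 174  83  56 151 247
  245 245]
 [245 245 247 171  32  42 201 255 158  76  67 151 250 255 132  58 122 248
  245 245]
 [245 245 247 184  32  68 247 159  67  29  27  33 112 241 150  60 113 249
  245 245]
 [246 245 246 211  31  51 127  33  32  42  40  36  26 142 142  53  90 249
  246 245]
 [247 245 246 238  32  36  29  38  44  54  50  41  33  46 114  81 100 211
  235 245]
 [247 246 245 237 147 161  44  33  49  72  61  46  42  27 127 186 177 186
  183 224]
 [247 246 246 245 247 243  74  35  48  53  57  42  33  36 161 192 174 163
  179 197]
 [247 246 246 242 230 230 141  25  35  37  41  35  28  72 179 190 191 189
  181 194]
 [248 246 245 246 248 248 241 116  31  27  31  22  52 146 189 167 157 189
  19
[... 658 characters left out ...]
2 163]
 [167 167 166  72  69  73  77  77  72  71 133 163 164 163 164]
 [165 165  95  66  69  73  77  81  74  70  69 161 164 164 163]
 [166 166  73  66  67  71  75  72  70  70  67 161 163 165 164]
 [164 165  68  64  66  67  69  71  68  67  68 159 164 165 164]
 [165 164  76  63  65  64  65  66  67  66  65 161 164 163 165]
 [165 164 150  63  63  64  63  65  65  64  95 164 163 163 163]
 [164 165 163 122  62  63  64  63  64  95 164 165 164 163 164]
 [166 165 164 164 145  64  63  63  63 160 164 165 165 165 163]
 [164 164 164 163 164  68  64  66  64 161 165 166 165 165 165]
 [163 165 164 164 164  68  65  65  64 162 167 166 165 166 166]
 [163 164 165 163 164 103  65  65  97 164 165 165 165 166 166]]
```

View pics/c12.png

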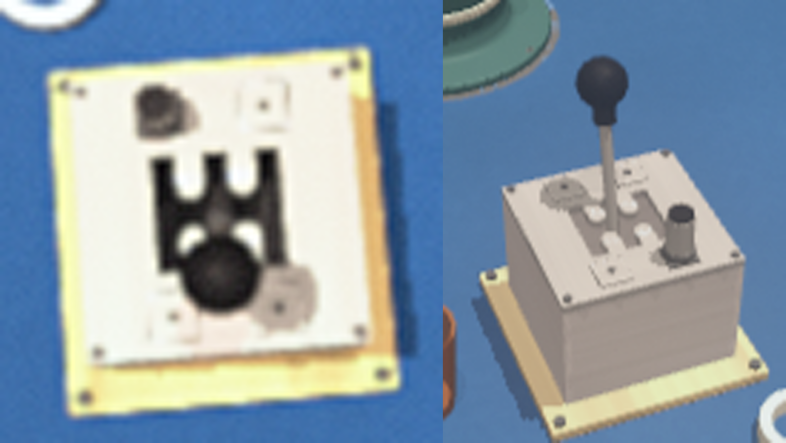

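Sensor: the far-left (+x,+y) corner, at (155,110) in the left crop. The knob sits in the middle slot and leans slightly towards the robot.

```bash
python3 - <<'E'
from h import *
t=optics.camera('top');s=optics.camera('scene')
p,e=tri([ray(t,319.7,260.8),ray(s,310.8,123.3)]);print('knob',p,e)
# crops: left scale 4.92 origin (275,205); right: scale 4*.871*.82 origin(255,95), x offset 443
k=6*.82;L=lambda u,v:(275+u/k-.5,205+v/k-.5)
c=np.array([.5245,.0514]);y=.055
Rm=np.array([[np.cos(y),-np.sin(y)],[np.sin(y),np.cos(y)]])
for n,(u,v) in dict(screwFL=(80,91),screwFR=(336,72),screwNR=(361,332),screwNL=(98,352)).items():
    q=onz(t,*L(u,v),.123)[:2];print(n,q,(q-c)@Rm)
q=onz(t,*L(155,103),.167)[:2];print('sensor cap',q,(q-c)@Rm)
print('knob local',(p[:2]-c)@Rm)
E
```

```text
knob [0.48257881 0.04937437 0.22830868] [np.float64(0.00039749616327698634), np.float64(0.0003974961632770258)]
screwFL [0.59060357 0.12498731] [0.07004888 0.06984217]
screwFR [ 0.59779308 -0.01318577] [ 0.06963183 -0.0685172 ]
screwNR [ 0.45878678 -0.02209768] [-0.06965419 -0.06977414]
screwNL [0.45173536 0.11642435] [-0.06908007  0.06892607]
sensor cap [0.57651733 0.08277909] [0.05366366 0.02847213]
knob local [-0.04196915  0.00028193]
```

Emit:
carry_out --pt "0 0 -1 6.8" --pt "0 0 -1 6.8" --pt "2.2 -5.2 0 0" --pt "2.2 -5.2 0 0" --pt "2.2 -5.2 0 0" --claw 1

```text
time_s: 1.02
eef_pos: [0.2393, -0.4371, 0.2507]
orientation: [1.0, 0.022, -0.0, -0.0]
wrist_force: [1.1, -0.5, 0.8]
opening: -0.0002
```

Emit:
carry_out --pt "2.2 -5.2 0 -0.7" --pt "2.2 -5.2 0 0" --pt "2.2 -5.2 0 0" --pt "2.2 -5.2 0 0" --pt "2.2 -5.2 0 0"

```text
time_s: 1.65
eef_pos: [0.3369, -0.1626, 0.2515]
orientation: [1.0, 0.029, 0.001, 0.002]
wrist_force: [1.1, 0.5, 0.2]
opening: -0.0002
```

Emit:
carry_out --pt "2.2 -5.2 0 0" --pt "2.2 -5.2 0 0" --pt "0 0 0 0"

```text
time_s: 2.02
eef_pos: [0.3764, -0.0496, 0.2523]
orientation: [1.0, 0.031, 0.002, 0.002]
wrist_force: [0.8, -0.5, -0.3]
opening: 0.0001
```

```bash
cat >> h.py <<'E'
C=np.array([.5245,.0514]);Y=.057
Rm=np.array([[np.cos(Y),-np.sin(Y)],[np.sin(Y),np.cos(Y)]])
def st():
    s=r.sense();q=s['orientation'];print('t',s['time_s'],'local',((s['eef_pos'][:2]-C)@Rm).round(4),'z',round(s['eef_pos'][2],4),'yaw',round(2*np.arctan2(q[1],q[0]),4),'F',np.round(s['wrist_force'],1),'Floc',(s['wrist_force'][:2]@Rm).round(1))
E
python3 -c "
from h import *
st()"
```

```text
t 2.025 local [-0.1536 -0.0924] z 0.2523 yaw 0.0624 F [ 0.8 -0.5 -0.3] Floc [ 0.7 -0.5]
```

Emit:
carry_out --pt "2.2 -4.6 2 0" --pt "2.2 -4.6 2 0" --pt "0 0 0.7 0.3" --pt "0 0 0 0"

```text
time_s: 2.52
eef_pos: [0.4163, 0.0453, 0.2043]
orientation: [1.0, 0.027, 0.003, 0.003]
wrist_force: [0.9, -0.7, -0.1]
opening: 0.0002
```

```bash
python3 -c "
from h import *
st()"
```

```text
t 2.525 local [-1.084e-01  1.000e-04] z 0.2043 yaw 0.054 F [ 0.9 -0.7 -0.1] Floc [ 0.9 -0.7]
```

Emit:
carry_out --pt "1.5 0 0 0" --pt "1.5 0 0 0" --pt "1.2 0 0 0" --pt "1.2 0 0 0" --pt "0.8 0 0 0"

```text
time_s: 3.15
eef_pos: [0.4827, 0.0458, 0.206]
orientation: [1.0, 0.025, 0.004, 0.004]
wrist_force: [-2.8, 0.4, 1.3]
opening: 0.0002
```

```bash
cat > look.py <<'E'
import sys
from h import *
st()
t=optics.camera('top');s=optics.camera('scene')
k=5;a=cv2.resize(t['color'][215:285,280:360,::-1],None,fx=k,fy=k,interpolation=2)
b=cv2.resize(s['color'][80:220,270:350,::-1],None,fx=350/140*1.7,fy=350/140*1.7,interpolation=2)
H=max(a.shape[0],b.shape[0]);f=lambda i:cv2.copyMakeBorder(i,0,H-i.shape[0],0,0,0)
cv2.imwrite('pics/'+sys.argv[1],np.hstack([f(a),f(b)]))
E
python3 look.py l1.png
```

```text
t 3.15 local [-0.0421 -0.0033] z 0.206 yaw 0.0497 F [-2.8  0.4  1.3] Floc [-2.7  0.6]
```

View pics/l1.png

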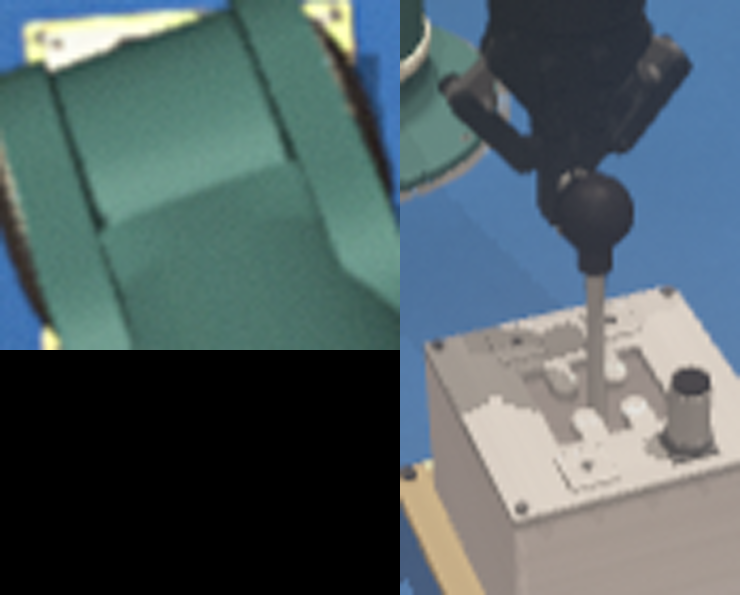

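The scene view shows the arm hiding the top camera. The knob is at about (315.6,129.9) in full-image pixels. I'll get the lean by intersecting that ray with the knob's 215 mm sphere.

```bash
cat >> h.py <<'E'
def knob(c=None,guess=None,show=True):
    "knob from scene view: minEnclosing-like circle fit by mask, ray hits 215 mm sphere about pivot"
    c=c or optics.camera('scene'); o,d=ray(c,*guess); p=np.array([*C,.018]); w=o-p
    b=w@d; D=b*b-(w@w-.215**2); 
    k=o+d*(-b-np.sqrt(max(D,0))); k2=o+d*(-b+np.sqrt(max(D,0)))
    for q in(k,k2): print('knob',((q[:2]-C)@Rm).round(4),q[2].round(4))
E
python3 - <<'E'
from h import *
s=optics.camera('scene')
knob(s,(310.8,123.3)); knob(s,(315.6,129.7)); knob(s,(315.6,130.7))
print([(round((q:=s['T'][:3,:3].T@(np.array([*(C+Rm@np.array([x,y])),z])-s['T'][:3,3]))[0]/q[2]*s['fx']+s['cx'],1),round(q[1]/q[2]*s['fy']+s['cy'],1)) for x,y,z in((-.042,0,.229),(0,0,.233),(-.01,0,.233),(.01,0,.233))])
E
```

```text
knob [-0.0408  0.0003] 0.2291
knob [-0.1752  0.052 ] 0.1312
knob [-0.0098 -0.0007] 0.2328
knob [-0.1862  0.0698] 0.0997
knob [-0.0063 -0.0021] 0.2329
knob [-0.1878  0.0705] 0.0953
[(np.float64(310.5), np.float64(123.1)), (np.float64(317.6), np.float64(132.1)), (np.float64(315.9), np.float64(129.5)), (np.float64(319.4), np.float64(134.7))]
```

Emit:
carry_out --pt "0.5 -0.2 0 0" --pt "0.4 0 0 0" --pt "0 0 0 0"

```text
time_s: 3.68
eef_pos: [0.4909, 0.0482, 0.206]
orientation: [1.0, 0.025, 0.004, 0.004]
wrist_force: [-1.7, -0.4, 1.3]
opening: 0.0002
```

```bash
cat > kn.py <<'E'
from h import *
st();s=optics.camera('scene');g=s['color'].max(2)
import sys
u,v,T=map(int,sys.argv[1:4])
m=(g<T).astype(np.uint8);print(g[v-14:v+24:2,u-16:u+18:2])
E
python3 kn.py 317 132 90
```

```text
t 3.675 local [-0.0337 -0.0013] z 0.206 yaw 0.0498 F [-1.7 -0.4  1.3] Floc [-1.7 -0.3]
[[ 61  61  59  61  61  61  62  61  62  63 142 148 152 166 167 167 167]
 [ 63  60  60  61  62  61  61  62  63 155 166 167 165 166 167 167 166]
 [102 153  62  62  62  85  76  73  66 126 166 167 168 167 168 168 168]
 [168 167  67  61  80  74  64  69  70  70  70 136 167 166 167 167 167]
 [167 168  64  63  62  64  70  74  80  77  69  68 165 168 166 166 165]
 [167 167  63  63  59  66  68  73  78  78  70  69  86 168 166 167 167]
 [167 166  70  63  61  64  67  69  73  69  67  66  65 164 166 168 168]
 [167 167 153  62  60  63  64  66  68  66  66  65  64 165 167 167 168]
 [165 167 167 106  59  61  63  63  64  65  64  64  63 167 169 168 168]
 [168 166 167 167  73  59  61  61  63  62  62  63 150 169 169 168 169]
 [167 166 167 166 160  67  60  62  62  62  62  96 168 170 168 169 168]
 [167 168 169 168 167 159  67  61  61  61 121 167 168 168 169 169 168]
 [168 168 166 168 168 169  72  63  62  62 136 168 169 168 168 169 169]
 [167 167 167 166 168 168  77  62  63  63 165 168 169 169 168 169 169]
 [162 167 166 166 168 168 154  92  77 126 168 169 169 169 169 169 167]
 [158 159 167 166 166 168 168 123 125 147 167 168 171 176 190 138 110]
 [158 158 160 166 167 169 169 124 126 155 189 194 211 213 213 212 194]
 [159 159 159 163 174 183 193 127 127 179 212 209 209 211 212 212 211]
 [169 184 192 207 208 208 188 134 126 139 206 207 208 210 212 211 211]]
```

The knob is near (317,132), about 2 mm short of upright, which puts it in the passage. I'll back off, go round to the -y side and turn the tool by 90 degrees. That keeps the flat finger side on the knob and the linkages clear of it.

Emit:
carry_out --pt "-2.5 0 0 0" --pt "-2.5 0 0 0" --pt "-1 3.7 0 0" --pt "0 3.7 0 0" --pt "0 0 0 -10"

```text
time_s: 4.35
eef_pos: [0.4333, -0.0301, 0.2065]
orientation: [0.993, 0.114, 0.005, 0.004]
wrist_force: [-0.2, 0.1, -0.3]
opening: -0.0003
```

Emit:
carry_out --pt "0 0 0 -10" --pt "0 0 0 -10" --pt "0 0 0 -10" --pt "0 0 0 -10" --pt "0 0 0 -10"

```text
time_s: 4.97
eef_pos: [0.4337, -0.0305, 0.2072]
orientation: [0.844, 0.536, 0.003, 0.007]
wrist_force: [-0.7, -0.0, 0.2]
opening: 0.0
```

Emit:
carry_out --pt "0 0 0 -10" --pt "0 0 0 -10" --pt "0 0 0 -10" --pt "0 0 0 0"

```text
time_s: 5.48
eef_pos: [0.4341, -0.0303, 0.2076]
orientation: [0.671, 0.742, 0.002, 0.009]
wrist_force: [-0.0, -0.0, 0.0]
opening: -0.0001
```

```bash
python3 -c "
from h import *
st();print(r.sense()['q'])"
```

```text
t 5.475 local [-0.095  -0.0764] z 0.2076 yaw 1.6715 F [-0. -0.  0.] Floc [-0. -0.]
[ 0.69229971  0.14314356 -0.74726893  2.07805165  0.1309509   0.9470478
 -0.0244161 ]
```

Emit:
carry_out --pt "0 4.7 0 2.5" --pt "0 4.5 0 0" --pt "0 0 0 0"

```text
time_s: 5.85
eef_pos: [0.5284, -0.0238, 0.2091]
orientation: [0.693, 0.721, 0.002, 0.009]
wrist_force: [-1.6, -0.2, 0.1]
opening: 0.0001
```

```bash
python3 -c "
from h import *
st()"
```

```text
t 5.85 local [-0.0004 -0.0753] z 0.2091 yaw 1.6097 F [-1.6 -0.2  0.1] Floc [-1.6 -0.1]
```

Emit:
carry_out --pt "2 0 0.3 -1" --pt "2 0 0.2 0" --pt "1.5 0 0 0" --pt "1.5 0 0 0" --pt "1 0 0 0"

```text
time_s: 6.48
eef_pos: [0.5222, 0.0603, 0.203]
orientation: [0.689, 0.724, 0.002, 0.01]
wrist_force: [1.2, -2.6, -0.9]
opening: 0.0001
```

```bash
python3 -c "
from h import *
st()"
```

```text
t 6.475 local [-0.0018  0.009 ] z 0.203 yaw 1.62 F [ 1.2 -2.6 -0.9] Floc [ 1.  -2.7]
```

Moving freely at the expected 2–3 N. The end of the passage should come at a TCP y of about +0.028.

Emit:
carry_out --pt "0.8 0 0 0" --pt "0.6 0 0 0" --pt "0.4 0 0 0" --pt "0.3 0 0 0"

```text
time_s: 6.98
eef_pos: [0.5209, 0.082, 0.2025]
orientation: [0.69, 0.724, 0.001, 0.01]
wrist_force: [1.0, -6.1, -4.2]
opening: 0.0
```

```bash
python3 look.py l2.png
```

```text
t 6.975 local [-0.0018  0.0308] z 0.2025 yaw 1.619 F [ 1.  -6.1 -4.2] Floc [ 0.7 -6.2]
```

View pics/l2.png

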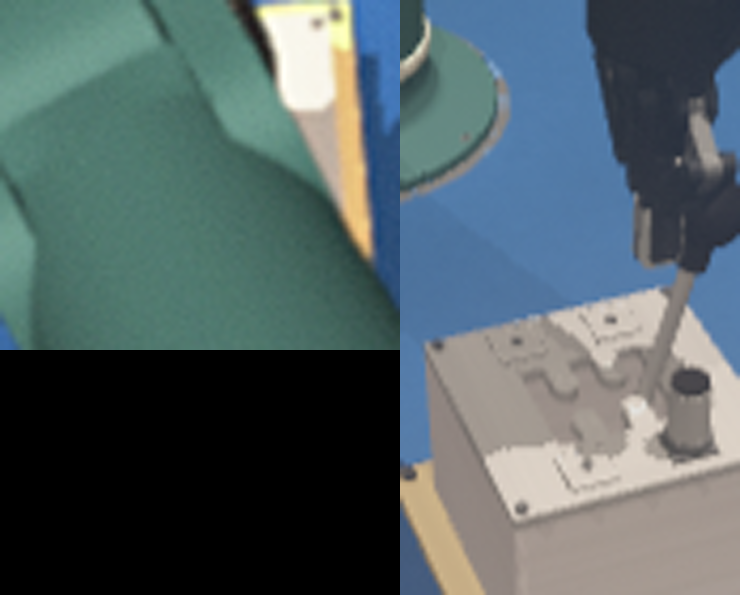

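The lever leans left at the end of the passage, with its stem near crop (650,390) just short of the sensor's slot. The force has risen to 6 N, so it is against the stop. Now I'll go behind the knob for the last push.

Emit:
carry_out --pt "-2 0 0 0" --pt "-2 0 0 0" --pt "0 -4.7 0 0" --pt "0 -4.7 0 0" --pt "0 0 0 10"

```text
time_s: 7.7
eef_pos: [0.427, 0.0371, 0.2014]
orientation: [0.751, 0.66, 0.003, 0.009]
wrist_force: [2.2, 0.5, 0.5]
opening: -0.0001
```

Emit:
carry_out --pt "0 0 0 10" --pt "0 0 0 10" --pt "0 0 0 10" --pt "0 0 0 10" --pt "0 0 0 10"

```text
time_s: 8.32
eef_pos: [0.4274, 0.0377, 0.2028]
orientation: [0.964, 0.266, 0.009, 0.007]
wrist_force: [0.7, -0.5, 0.1]
opening: 0.0003
```

Emit:
carry_out --pt "0 0 0 10" --pt "0 0 0 10" --pt "0 0 0 8" --pt "0 0 0 0"

```text
time_s: 8.82
eef_pos: [0.428, 0.0387, 0.2035]
orientation: [1.0, 0.017, 0.011, 0.004]
wrist_force: [-0.4, -0.3, -0.1]
opening: -0.0003
```

```bash
python3 -c "
from h import *
st()"
```

```text
t 8.825 local [-0.097  -0.0072] z 0.2035 yaw 0.0344 F [-0.4 -0.3 -0.1] Floc [-0.4 -0.2]
```

Emit:
carry_out --pt "0 -3.4 0.4 -1.3" --pt "0 -3.3 0.4 0" --pt "2 0 0 0" --pt "2 0 0 0" --pt "0 0 0 0"

```text
time_s: 9.45
eef_pos: [0.4664, 0.1111, 0.1964]
orientation: [0.999, 0.039, 0.012, 0.003]
wrist_force: [-0.5, -0.8, -0.6]
opening: -0.0003
```

```bash
python3 -c "
from h import *
st()"
```

```text
t 9.45 local [-0.0547  0.0629] z 0.1964 yaw 0.0776 F [-0.5 -0.8 -0.6] Floc [-0.5 -0.7]
```

Emit:
carry_out --pt "1.5 0.3 0 1" --pt "1.5 0 0 0" --pt "1.3 0 0 0" --pt "1.2 0 0 0" --pt "0.8 0 0 0"

```text
time_s: 10.07
eef_pos: [0.5323, 0.1118, 0.1978]
orientation: [0.999, 0.031, 0.012, 0.004]
wrist_force: [-1.7, -0.8, -0.8]
opening: 0.0003
```

```bash
python3 -c "
from h import *
st()"
```

```text
t 10.075 local [0.0113 0.0598] z 0.1978 yaw 0.0626 F [-1.7 -0.8 -0.8] Floc [-1.8 -0.7]
```

Emit:
carry_out --pt "0.7 0 0 0" --pt "0.5 0 0 0" --pt "0.4 0 0 0" --pt "0.3 0 0 0"

```text
time_s: 10.58
eef_pos: [0.5471, 0.1131, 0.1966]
orientation: [0.999, 0.032, 0.005, 0.005]
wrist_force: [-29.7, -4.6, 18.7]
opening: 0.0
```

```bash
python3 -c "
from h import *
st()"
```

```text
t 10.575 local [0.026  0.0603] z 0.1966 yaw 0.0642 F [-29.7  -4.6  18.7] Floc [-29.9  -2.9]
```

That is firmly against the end stop at 30 N, at the expected position. I'll back away and check.

Emit:
carry_out --pt "-1 0 0 0" --pt "-3 0 0 0" --pt "-4 0 0 0" --pt "-2 3 -2 0" --pt "0 5 -3 0"

```text
time_s: 11.2
eef_pos: [0.4485, 0.029, 0.2466]
orientation: [0.999, 0.036, 0.006, 0.004]
wrist_force: [1.4, -0.8, 0.6]
opening: 0.0003
```

Emit:
carry_out --pt "-0.5 5.5 -2 0" --pt "-1 5.5 0 0" --pt "-1 5.5 0 0" --pt "-1 5.5 0 0" --pt "0 0 0 0"

```text
time_s: 11.82
eef_pos: [0.4289, -0.2032, 0.2739]
orientation: [0.999, 0.034, 0.011, 0.007]
wrist_force: [0.9, 0.6, -0.5]
opening: 0.0003
```

```bash
python3 look.py l3.png; python3 -c "
from h import *
crop(optics.camera('scene'),(200,60,440,320),2,'pics/l4.png')"
```

```text
t 11.825 local [-0.11   -0.2487] z 0.2739 yaw 0.0678 F [ 0.9  0.6 -0.5] Floc [0.9 0.5]
```

View pics/l3.png

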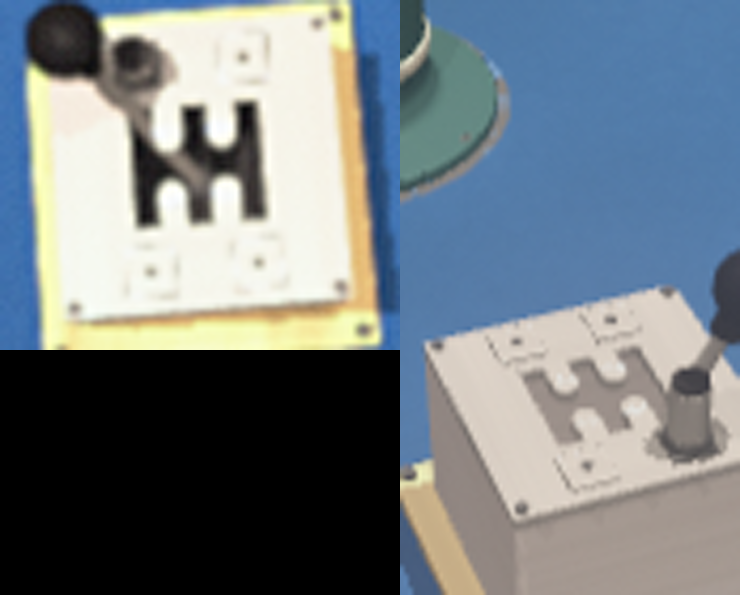

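View pics/l4.png

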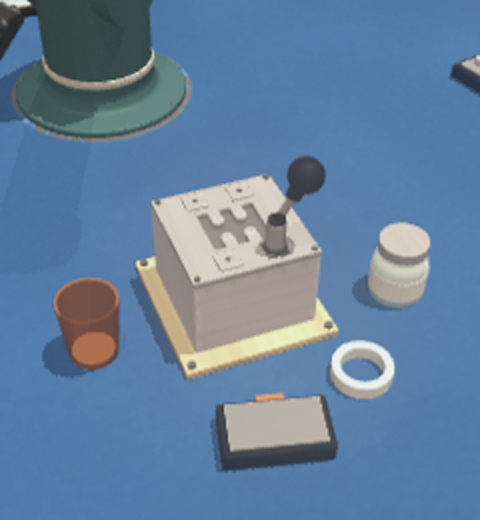

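The lever now lies in the sensor's slot. The knob is at (65,40) in the top crop and (306,174) in the scene crop, and the bystanders stand where they did. I'll check the knob's numbers, then hand in.

```bash
python3 - <<'E'
from h import *
t=optics.camera('top');s=optics.camera('scene')
p,e=tri([ray(t,292.5,222.6),ray(s,352.6,146.6)]);l=(p[:2]-C)@Rm;print(l,p[2],e)
h=p[2]-.018;print('lean fore/side',np.arctan2(l[0],h),np.arctan2(l[1],h),'gate x',l[0]*104/h)
if l[0]>.052 and l[1]>.053: print(r.hand_in())
E
```

```text
[0.05504495 0.05779007] 0.218315220780515 [np.float64(0.000886501288575719), np.float64(0.0008865012885757192)]
lean fore/side 0.2681725044256162 0.28086922834303796 gate x 28.578332178540567
the job is handed in; nothing more can be done
None
```

The lever is fully home in the far-left slot (+x, +y), the one with the sensor at its end, and I have handed the job in.

I pushed it only with the outside of the shut fingers, in three strokes:
1. From the middle slot forward into the cross passage.
2. Left to the end of the passage, where the force rose to about 6 N.
3. Forward into the sensor's slot until it met the end stop, at about 35 N in all. The arm was then backed well clear.

**Lever position:** the last check, from both cameras, puts the knob at about (55, 58) mm in the shifter's frame, 218 mm above the desk. The expected travel is about (57, 60) mm, so it is within roughly 2 mm. The lean is 0.268 rad fore and 0.281 rad to the side, against 0.27 and 0.28 for fully home. The two camera rays pass within 1 mm of that point.

**Other checks:** by eye, the jar, tumbler, tape roll and bit case have not moved; I did not measure them. The robot's clock was at about 12 s of the 53 s allowed. None of the checks failed or disagreed.

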